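# Hook the slide tray out of the reader's deep bay

### The job

The aluminium tray with the green slide box has been pushed deep into the slide reader, out of reach: take the orange-handled picker, drop its tine into the tray's red loop inside the bay and draw the tray out until it lies flat and squarely on the blue mat, wholly on it (the loop may stick out), slide box still in it. Then stand the picker back on the yellow-edged pad, upright and with its whole heel on the pad, clear of the tray. Do not touch tray or slide box with the gripper, and do not shift or knock over the amber vial or the lens mount.

Things in the scene. Friction and masses are not known exactly. Their poses are not given: they have to be found in the camera images.
- reader: Grey/white slide reader, fixed. Origin: on the worktop, middle of the bay's mouth; x points into the bay, z up. The bay is a floorless tunnel on the worktop: 84 mm wide (y +-42), 90 high, 236 deep. Outside 110 mm wide, top at 170. The housing overhangs the mouth as a visor: x -60 to 0 mm, z 116 to 170, full width; a vertical hand on the picker strikes it before the tine gets to the loop.
- mat: Blue mat on the worktop before the bay, 170 mm (its x) by 120 mm (its y), paper-thin, fixed, only a marking. Origin at its centre; x points roughly into the bay, z up.
- pad: Black parking pad with yellow edge, 110 mm (its x) by 66 mm (its y), paper-thin, fixed, only a marking on the worktop. Origin at its centre. Mind the tall fixed microscope (from about x 0.41, y 0.35 m to the left and back): hand and wrist must pass to the right of it or in front.
- tray_mid (a point): Centre of the loose open aluminium tray (104 mm along x, 58 mm along y, rim 18 mm high, walls and floor 4 mm, about 0.2 kg), 9 mm above its underside. x points away from its loop (about into the bay), z up. It slides on the worktop.
- loop (a point): Middle of the opening of the tray's red pull loop: flat, horizontal, 6 mm bar, on the tray's -x end, 11 to 17 mm high. 66 mm from the tray's centre towards -x, 14 mm up. Opening 29 mm along x (15 mm either way of this point), 35 mm wide along y here, narrowing to 18 mm at the outer end, so a tine pulling to -x gets centred, 77 mm from the tray's centre. At the start 101 to 109 mm inside the bay's mouth, near its middle line.
- slides_mid (a point): Centre of the green slide box (86 x 39 x 30 mm, about 60 g), which lies loose in the tray, long side (its y) along the tray's x.
- picker_grip (a point): Centre of the grip of the loose picker (0.3 kg), 85 mm up while it stands. x is horizontal, along the shank to the tine; z up. The orange handle is a flat-sided bar, 16 mm thick along y (close the gripper along y), 22 mm wide, leaning back 30 degrees (top towards -x), free from 35 mm below to 40 mm above this point. Hold it along its own direction: fingers down and towards +x, 30 degrees tilted.
- picker_tine (a point): Lower end of the picker's tine, an 8 mm round pin pointing down at the tip of the shank (10 mm square, 35 to 45 mm up, ends 4 mm past the tine): 178 mm ahead (+x) of the grip centre, 79 mm below it, 6 mm above the worktop while the picker stands. With the picker raised 25 mm, the tine passes over the loop and the shank under the bay's roof.
- picker_heel (a point): Centre of the underside of the picker's heel, a weighted dark block 80 x 36 x 22 mm on which the picker stands by itself: 20 mm ahead (+x) of the grip centre, 85 mm below it. At the start near the middle of the pad.
- vial: Bystander: amber vial with black cap, 27 mm thick, 60 mm high, loose; origin at its underside.
- lens: Bystander: lens in a black ring on a short post, 32 x 32 x 66 mm, loose; origin at its underside.

How it is judged:
By the outcome, as a careful person would: the job done as asked, in the order asked, and still so for the second after the job is handed in, with the robot touching nothing.
It also fails if it takes over 58 s, if anything falls off the work surface, if the arm or the gripper's body presses on something with over 40 N, if the wrist force passes 120 N, or if a joint passes its speed limit or range.

### The arm

A 6-joint arm with a two-finger parallel gripper is mounted at the origin on a cart in front of the work surface, level with it; the furniture and walls round the work are solid. World frame = base frame: x ahead of the robot, y to its left, z up, the work surface at z = 0. Lengths are in m, angles in rad, forces in N, time in s.
With the tool pointing down it reaches from about 0.35 to 0.775 m from the base axis. Payload 7.3 kg.
Tool frame: the origin (TCP) lies on the centre line of the jaws, within the pads' length; the fingertips stand 22 mm ahead of it and the grasp point (between the pads) lies 3 mm ahead of it; z points along the fingers, y is the line along which they close (so a half turn about z gives the same grasp; the last joint's range is limited). The gripper opens to 92 mm and grips with 3 to 60 N. Pads are 19 mm wide; open, the fingers measure 130 mm over their backs; the gripper's body (75 mm by 190 mm) begins 47 mm behind the grasp point.
Start: joints at [0.959, 0.342, 1.524, -0, 1.275, -0.146], TCP at [0.236, 0.469, 0.218] pointing down, gripper open.
Joint ranges: [-2.53, 2.53], [-0.77, 2.02], [0.04, 2.7], [-1, 4.14], [0.28, 2.66], [-3.11, 3.11]. Speed limits (rad/s): [2.57, 2.57, 3.14, 3.14, 3.14, 3.14].

### API

Orientations are given as a unit quaternion [x, y, z, w].
In Python, from bench import readout, viewer, workorder gives the robot as it stands.
- The arm moves only by the tool send_rows, never from a script. Its argument "deltas" is a list of rows, each a list of 7 numbers: the opening, from -1 (shut) to 1 (fully open), so that 0 is half open, then the shift along the tool's x, y, z in m, then the turn, a rotation vector about the tool's x, y, z in rad. In form: [[jaw, tx, ty, tz, ax, ay, az], ...]. A call has 1 to 10 rows; each row is the pose to reach, as a shift and turn from the pose commanded when the call began, along the tool's axes at that moment; what a row does not reach only later rows make up. A row lasts 1/8 s, in which the tool goes at most 62.5 mm and 10.7 degrees, less where a joint would pass 70% of its speed; a pose out of reach is approached as far as the arm can. A call with a gripper value outside its range is refused whole. The fingers move at their own pace and stop on an object; "squeeze" is the grip in N (left out, the last holds). Time passes only in rows, so rows that repeat a pose let the fingers close. It gives the time, the measured TCP pose, the force, the opening and the grip force at its end, in the units of the state.
- readout.observe(): the state, without advancing time (a new reading comes with each control period).
- viewer.read_camera(name): name is "scene" or "top"; returns a dict with "image" (480x640x3 uint8, red, green, blue), "depth" (480x640 float32, m along the optical axis (not along the pixel's ray), 0 where there is no reading), "fx", "fy", "cx", "cy" (pixels), "D" ([k1, k2, p1, p2, k3] as OpenCV has them; the pictures are not rectified), "R" (3x3) and "t" (3): a world point X has camera coordinates R X + t. Camera axes: x right, y down, z forward; pixel columns grow to the right and rows downward; lengths in m; the calibration is good to about 2 mm. A picture is of the moment at which its call begins.
- workorder.finish_job(): hands the job in; it is judged then, once.
The state is a dict: "t": time; "q": joint angles; "joint_vel": joint speeds; "tau": joint torques, N m; "ee_pos": TCP position; "tool_rot": TCP orientation; "contact_force": force on the tool from outside, world axes, zero at the start; "moment": the same for the moment, N m; "gripper_width": opening from 0.0 (shut) to 1.0 (fully open); "finger_force": force on a finger pad.
Only numpy, scipy, OpenCV 4.12 (cv2) and the standard library are available. Lean on these libraries where they do the work, as an engineer would, in place of code of your own. Each camera call takes 0.05 s, during which the arm holds its last target. There are 200 camera calls.

## Working session

There is one attempt and no reset: what is moved stays moved. The work goes in short steps, Python scripts to look and compute and a tool call to move; the robot and the scene stay as the last step left them, time stands still between calls to the robot, and variables do not carry over. Pictures are saved under pics/ and viewed, at most 10 in all, crops included, and the job is handed in when it is done.

Besides the shell and the picture viewer there is one more tool, called after "Emit:" as a command line: name --pt "numbers of a row" for each row, then --argument value for the rest. send_rows: Moves the arm, as the interface text tells. Its arguments: {"type":"object","properties":{"deltas":{"type":"array"},"squeeze":{"type":"number"}},"required":["deltas"]}

```bash
mkdir -p pics; ls; python3 - <<'E'
from bench import readout, viewer
import cv2, numpy as np, pickle
s=readout.observe(); print(s)
for n in("scene","top"):
    c=viewer.read_camera(n); pickle.dump(c,open(f"pics/{n}0.pkl","wb"))
    cv2.imwrite(f"pics/{n}0.png",c["image"][:,:,::-1]); print(n,c["fx"],c["fy"],c["cx"],c["cy"],c["D"],c["R"],c["t"])
E
```

```text
pics
{'t': 0.0, 'q': array([ 9.58997098e-01,  3.42746636e-01,  1.52501658e+00,  2.43772547e-05,
        1.27541004e+00, -1.46002445e-01]), 'joint_vel': array([ 0.00067226,  0.00029129, -0.0005336 ,  0.00056401, -0.00067209,
       -0.00041277]), 'tau': array([ 4.00358276e-04, -4.31237805e+01, -2.44218779e+01,  7.20829703e-02,
        5.61530620e-02, -1.64048947e-04]), 'ee_pos': array([0.23552393, 0.46873053, 0.21683272]), 'tool_rot': array([ 2.30802018e-01,  9.73000413e-01, -7.29935303e-04, -3.03163471e-04]), 'contact_force': array([-0.19994406,  0.45287886, -0.31902453]), 'moment': array([-0.0090341 ,  0.03770739, -0.03148174]), 'finger_force': 0.0, 'gripper_width': 0.99924456315528}
scene 549.5069773115898 549.5069773115898 317.32221383402043 239.17306309380777 [0.02677864 0.         0.         0.         0.        ] [[ 0.99333949  0.114168    0.01556648]
 [ 0.07212826 -0.51075727 -0.85669395]
 [-0.08985634  0.85211072 -0.51559011]] [-0.63532918  0.00130415  1.23694854]
top 473.3200675687122 473.3200675687122 315.27302402072405 233.66511612101823 [-0.02101574  0.          0.          0.          0.        ] [[ 0.04957858 -0.99876292  0.00382147]
 [-0.78622579 -0.0413873  -0.61655178]
 [ 0.61594722  0.02756322 -0.78730508]] [-0.09604564  0.53218477  0.62950712]
```

View pics/scene0.png

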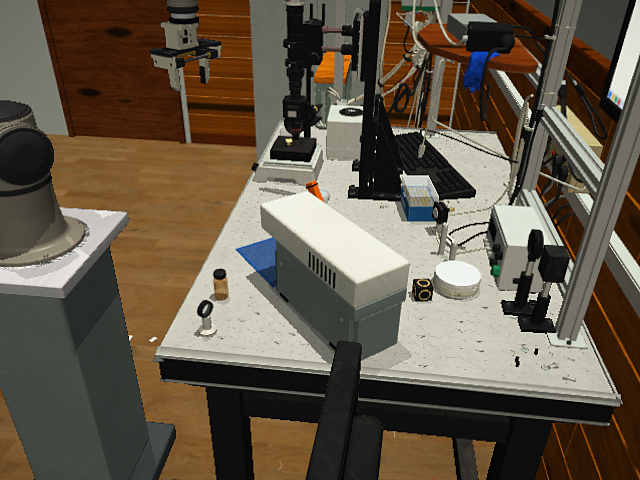

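View pics/top0.png

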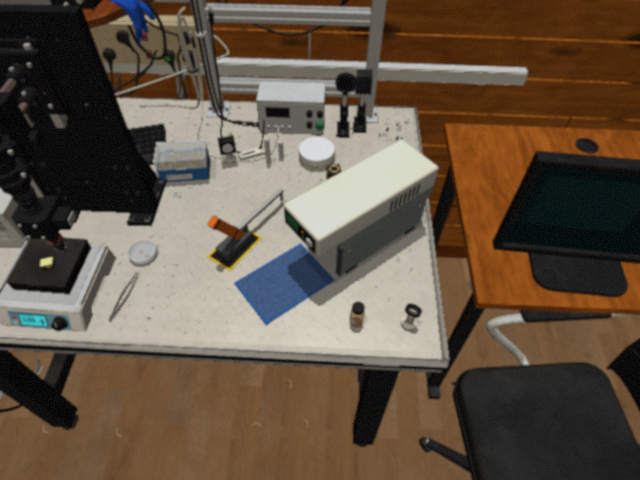

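The top view shows the picker on its pad (handle ~(225,228), tine ~(282,193)), the mat around (285,283), the reader at right, the vial at (357,315) and the lens at (411,317).

```bash
cat > h.py <<'E'
import numpy as np, cv2, pickle
def K(c): return np.array([[c["fx"],0,c["cx"]],[0,c["fy"],c["cy"]],[0,0,1.]])
def rays(c,uv):
    p=cv2.undistortPoints(np.array(uv,float).reshape(-1,1,2),K(c),np.array(c["D"])).reshape(-1,2)
    return np.c_[p,np.ones(len(p))]
def onplane(c,uv,z):
    d=rays(c,uv)@c["R"]; C=-c["R"].T@c["t"]; return C+d*((z-C[2])/d[:,2])[:,None]
def cloud(c):
    v,u=np.mgrid[0:480,0:640]; r=rays(c,np.c_[u.ravel(),v.ravel()]); d=c["depth"].ravel()[:,None]
    X=(r*d-c["t"])@c["R"]; X[d[:,0]==0]=np.nan; return X.reshape(480,640,3)
def proj(c,X):
    return cv2.projectPoints(np.array(X,float).reshape(-1,1,3),cv2.Rodrigues(c["R"])[0],np.array(c["t"]),K(c),np.array(c["D"]))[0].reshape(-1,2)
E
python3 - <<'E'
from h import *
for n in("top","scene"):
    c=pickle.load(open(f"pics/{n}0.pkl","rb")); X=cloud(c); hsv=cv2.cvtColor(c["image"],cv2.COLOR_RGB2HSV)
    H,S,V=[hsv[...,i].astype(int) for i in range(3)]
    z=X[...,2]; reg=(X[...,0]>.2)&(X[...,0]<1.1)&(abs(X[...,1])<.4)
    def rep(name,m):
        P=X[m]; 
        if len(P)<8: print(n,name,len(P));return
        r=cv2.minAreaRect(P[:,:2].astype(np.float32)*1000); print(n,name,len(P),"med",np.round(np.median(P,0),4),"rect",np.round(r[0],1),np.round(r[1],1),round(r[2],2),"z",np.round(np.percentile(P[:,2],[5,95]),4))
        return r
    rep("mat",reg&(H>100)&(H<125)&(S>120)&(abs(z)<.012)&(X[...,1]<.12)&(X[...,0]<.62))
    rep("yellow",reg&(H>20)&(H<35)&(S>130)&(abs(z)<.02))
    rep("orange",reg&(H>4)&(H<16)&(S>190)&(z>.03)&(X[...,1]>0))
    rep("top",reg&(abs(z-.17)<.008)&(S<60)&(X[...,1]<.05))
    c["image"][0,0]
c=pickle.load(open("pics/top0.pkl","rb")); im=c["image"][...,::-1]
a=cv2.resize(im[170:300,190:340],(780,676)[:2],interpolation=cv2.INTER_CUBIC)
cv2.imwrite("pics/crop0.png",cv2.resize(im[180:290,195:340],None,fx=5.4,fy=5.4,interpolation=cv2.INTER_CUBIC))
print([ (p,np.round(onplane(c,[p],h)[0],4)) for p,h in [((357,327),0),((411,328),0),((235,282),0),((267,322),0),((297,245),0),((208,258),0),((232,268),0),((260,238),0)]])
E
```

```text
top mat 1814 med [ 5.499e-01 -6.600e-03  2.000e-04] rect [553.   -4.7] [118.3 166.5] 39.7 z [-0.0022  0.0027]
top yellow 264 med [ 6.126e-01  9.950e-02 -1.000e-04] rect [699.  213.9] [308.3 108.6] 58.66 z [-0.0023  0.0026]
top orange 820 med [0.9151 0.3616 0.3485] rect [774.2 316.1] [461.1 330.8] 20.29 z [0.0483 0.3785]
top top 6992 med [ 0.662  -0.1456  0.1692] rect [ 805.8 -183.7] [266.8 573.6] 77.81 z [0.1654 0.1713]
scene mat 1074 med [ 5.214e-01 -4.000e-04  2.000e-04] rect [ 514.6 -115.6] [103.7 400.2] 3.04 z [-0.002   0.0022]
scene yellow 10 med [ 0.8423 -0.1105  0.0063] rect [870.3  23. ] [276.9 723.3] 7.42 z [-0.0176  0.012 ]
scene orange 1060 med [1.0205 0.3203 0.3557] rect [804.6 257.6] [569.5 280.7] 1.04 z [0.1059 0.3603]
scene top 6445 med [ 0.6961 -0.177   0.1693] rect [ 806.4 -185.4] [263.8 575. ] 77.7 z [0.1637 0.1709]
[((357, 327), array([ 0.4573, -0.1536,  0.    ])), ((411, 328), array([ 0.4604, -0.2571,  0.    ])), ((235, 282), array([0.546 , 0.0955, 0.    ])), ((267, 322), array([0.459 , 0.0199, 0.    ])), ((297, 245), array([ 0.6469, -0.0243, -0.    ])), ((208, 258), array([0.6026, 0.1621, 0.    ])), ((232, 268), array([0.5799, 0.1071, 0.    ])), ((260, 238), array([0.6617, 0.0582, 0.    ]))]
```

View pics/crop0.png

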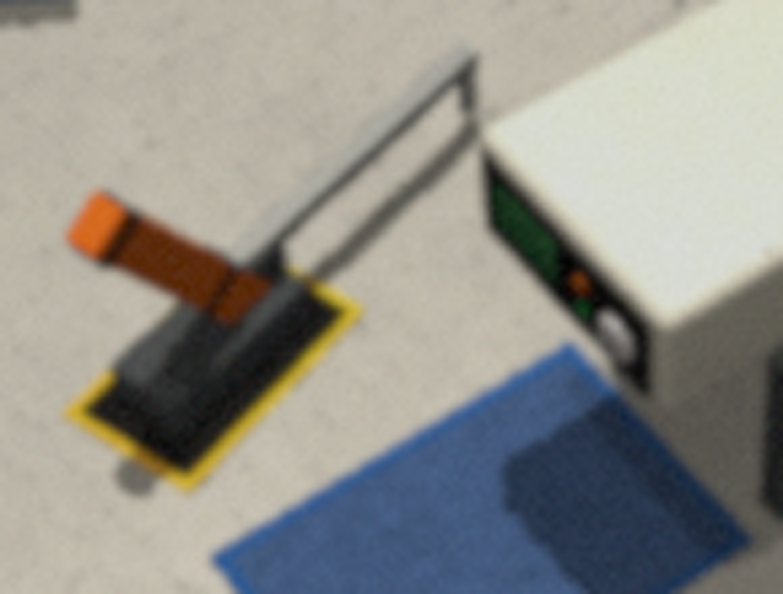

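The crop shows the picker on the yellow-edged pad. The handle leans to the left, the shank end is at about pixel (282,189), and the tine points down. The mat is almost fully visible. Next I refine the poses.

```bash
python3 - <<'E'
from h import *
for n in("top","scene"):
    c=pickle.load(open(f"pics/{n}0.pkl","rb")); X=cloud(c); hsv=cv2.cvtColor(c["image"],cv2.COLOR_RGB2HSV)
    H,S,V=[hsv[...,i].astype(int) for i in range(3)]; x,y,z=np.moveaxis(X,2,0)
    def rep(name,m):
        P=X[m]
        if len(P)<8: print(n,name,len(P));return None
        r=cv2.minAreaRect(P[:,:2].astype(np.float32)*1000); print(n,name,len(P),"mean",np.round(P.mean(0),4),"rect",np.round(r[0],1),np.round(r[1],1),round(r[2],2),"z",np.round(np.percentile(P[:,2],[2,98]),4)); return P
    near=(x>.5)&(x<.8)&(y>-.05)&(y<.25)
    rep("yellow",near&(H>18)&(H<36)&(S>110)&(abs(z)<.01)&(y>.03)&(y<.2))
    P=rep("orange",near&(H>2)&(H<18)&(S>150)&(z>.03)&(z<.2)&(y>.05))
    if P is not None:
        d=np.linalg.svd(P-P.mean(0))[2][0]; print(" dir",d*np.sign(d[2]))
        for a,b in ((.05,.075),(.075,.1),(.1,.13),(.13,.16)):
            q=P[(P[:,2]>a)&(P[:,2]<b)]; print(" ",a,len(q),q.mean(0) if len(q) else'')
    P=rep("shank",near&(z>.036)&(z<.052)&(S<70)&(x>.66)&(y<.10))
    if P is not None:
        vx,vy,x0,y0=cv2.fitLine(P[:,:2].astype(np.float32),cv2.DIST_HUBER,0,.001,.001).ravel(); print(" ang",np.degrees(np.arctan(vy/vx)),x0,y0, "far",P[P[:,0].argmax()])
    m=((abs(z-.17)<.008)&(S<60)).astype(np.uint8); k,l,st,_=cv2.connectedComponentsWithStats(m); i=1+st[1:,4].argmax()
    P=rep("rtop",l==i)
    r=cv2.minAreaRect(P[:,:2].astype(np.float32)*1000); print(cv2.boxPoints(r))
    rep("vial",(x>.4)&(x<.53)&(y<-.1)&(y>-.2)&(z>.015)&(z<.08)); rep("lens",(x>.4)&(x<.53)&(y<-.2)&(y>-.32)&(z>.015)&(z<.08))
c=pickle.load(open("pics/top0.pkl","rb"))
print(onplane(c,[(282,189.3)],.045),onplane(c,[(281.3,199.4)],.006))
print(onplane(c,[(195+a/5.4,180+b/5.4) for a,b in((68,412),(188,488),(360,310),(214,560),(572,346),(748,545))],0))
E
```

```text
top yellow 311 mean [ 6.163e-01  1.070e-01 -1.000e-04] rect [635.8 110. ] [ 66.5 110.3] 58.26 z [-0.0028  0.0028]
top orange 301 mean [0.6192 0.1168 0.0862] rect [627.5 115.8] [15.3 74.5] 54.04 z [0.0321 0.1254]
 dir [-0.39205926  0.32388576  0.86103865]
  0.05 62 [0.62956013 0.1081621  0.06238381]
  0.075 66 [0.61815105 0.11605768 0.08745967]
  0.1 123 [0.60601036 0.12805936 0.11619752]
  0.13 0 
top shank 311 mean [0.7137 0.0575 0.0427] rect [716.6  56.9] [ 13.7 136.4] 56.61 z [0.0368 0.0471]
 ang -34.374073 0.71955264 0.05336309 far [0.77169954 0.02445075 0.04495702]
top rtop 6800 mean [ 0.6618 -0.1483  0.169 ] rect [ 672.8 -154.9] [111.4 309.3] 40.15 z [0.1638 0.1717]
[[ 5.3047711e+02 -7.2604538e+01]
 [ 7.2992279e+02 -3.0902036e+02]
 [ 8.1509113e+02 -2.3717046e+02]
 [ 6.1564545e+02 -7.5463867e-01]]
top vial 288 mean [ 0.4635 -0.1508  0.0449] rect [ 467.2 -151.2] [25.5 25.1] 24.13 z [0.0169 0.0609]
top lens 234 mean [ 0.4685 -0.2525  0.0482] rect [ 469.5 -253. ] [29.8 13.8] 61.96 z [0.0182 0.0663]
scene yellow 0
scene orange 152 mean [0.6167 0.124  0.1092] rect [615.  127.4] [20.6
[... 252 characters left out ...]
 674.8 -154.6] [112.1 308.8] 40.09 z [0.1634 0.1712]
[[ 5.3245691e+02 -7.2585609e+01]
 [ 7.3132605e+02 -3.0883228e+02]
 [ 8.1712122e+02 -2.3661111e+02]
 [ 6.1825208e+02 -3.6444092e-01]]
scene vial 329 mean [ 0.472  -0.1569  0.0408] rect [ 470.2 -152.6] [25.5 25.2] 71.91 z [0.0158 0.0602]
scene lens 299 mean [ 0.4728 -0.2547  0.0457] rect [ 473.7 -253.5] [30.2 16. ] 56.75 z [0.0178 0.0657]
[[0.76799984 0.01729508 0.045     ]] [[0.77247064 0.02135679 0.006     ]]
[[ 0.60690241  0.16379186  0.        ]
 [ 0.5737316   0.11069412  0.        ]
 [ 0.66354707  0.05470682  0.        ]
 [ 0.54186247  0.09564547  0.        ]
 [ 0.64982672 -0.03268109  0.        ]
 [ 0.55911754 -0.10589446  0.        ]]
```

```bash
cat >> h.py <<'E'
from scipy.spatial.transform import Rotation as Ro
def rot(yaw,tilt):  # heading f (deg), tool z = f*sin(tilt)-z*cos(tilt), tool y = left of f
    a,t=np.radians([yaw,tilt]); f=np.array([np.cos(a),np.sin(a),0]); y=np.array([-f[1],f[0],0]); z=f*np.sin(t)-np.array([0,0,np.cos(t)])
    return Ro.from_matrix(np.c_[np.cross(y,z),y,z])
def now():
    from bench import readout
    s=readout.observe(); return s,np.array(s["ee_pos"]),Ro.from_quat(s["tool_rot"])
def row(p,R):
    s,p0,R0=now(); print(np.round(R0.inv().apply(np.array(p)-p0),4).tolist(), np.round((R0.inv()*R).as_rotvec(),4).tolist())
E
python3 - <<'E'
from h import *
d=rot(-34.2,30).as_matrix()[:,2]; g=np.array([.622,.122,.085]); up=-d
G=g+up*.014+up*.003; print("grasp TCP",G,"pre",G-.12*d, rot(-34.2,30).as_matrix())
row([.45,.15,.28],rot(-34.2,0)); row(G-.12*d,rot(-34.2,30))
E
```

```text
grasp TCP [0.61496982 0.12677771 0.09972243] pre [0.56534498 0.16050271 0.20364548] [[-0.71627279  0.56208338  0.41354029]
 [ 0.48677848  0.82708057 -0.28104169]
 [-0.5         0.         -0.8660254 ]]
[-0.3347, -0.1886, -0.0629] [-0.0014, -0.0001, 0.1311]
[-0.4331, -0.1273, 0.0134] [0.033, -0.5229, 0.1284]
```

Emit:
send_rows --pt "1 -0.05 -0.03 -0.03 0 0 0.03" --pt "1 -0.1 -0.06 -0.06 0 0 0.06" --pt "1 -0.15 -0.09 -0.063 0 0 0.1" --pt "1 -0.2 -0.12 -0.063 0 0 0.13" --pt "1 -0.25 -0.15 -0.063 0 0 0.13" --pt "1 -0.3 -0.17 -0.063 0 0 0.13" --pt "1 -0.335 -0.189 -0.063 0 0 0.13" --pt "1 -0.335 -0.189 -0.063 0 0 0.13" --squeeze 40

```text
t: 1.1
ee_pos: [0.4512, 0.1477, 0.2799]
tool_rot: [0.295, 0.955, -0.0, -0.0]
contact_force: [-0.4, 0.0, 0.5]
gripper_width: 0.997
finger_force: 0.0
```

```bash
python3 - <<'E'
from h import *
s,p,R=now(); print(s["t"],s["q"],p,s["contact_force"])
row([.565,.1605,.2036],rot(-34.2,30))
E
```

```text
1.1 [ 1.54998003e-01  2.05072064e-01  1.53923575e+00 -3.11655741e-04
  1.39835685e+00 -8.15886476e-01] [0.4512062  0.14772685 0.2798757 ] [-0.40152415  0.03734105  0.49230461]
[-0.0868, 0.0749, 0.0762] [-0.0017, -0.5242, -0.0026]
```

Emit:
send_rows --pt "1 -0.03 0.02 0.02 0 -0.13 0" --pt "1 -0.05 0.04 0.04 0 -0.26 0" --pt "1 -0.07 0.06 0.06 0 -0.39 0" --pt "1 -0.087 0.075 0.076 0 -0.524 0" --pt "1 -0.087 0.075 0.076 0 -0.524 0" --pt "1 -0.087 0.075 0.076 0 -0.524 0"

```text
t: 1.85
ee_pos: [0.5639, 0.1636, 0.2052]
tool_rot: [0.283, 0.924, -0.075, 0.247]
contact_force: [-0.1, -0.0, -0.4]
gripper_width: 0.997
finger_force: 0.0
```

```bash
python3 - <<'E'
from h import *
s,p,R=now(); print(s["t"],s["q"],p,s["contact_force"])
row([.615,.1268,.0997],rot(-34.2,30))
from bench import viewer
c=viewer.read_camera("top"); cv2.imwrite("pics/pre.png",cv2.resize(c["image"][130:300,170:350,::-1],None,fx=3.5,fy=3.5,interpolation=cv2.INTER_CUBIC))
E
```

```text
1.85 [ 0.38300994  0.34892806  1.68039851 -0.56403483  0.88437623 -0.27903794] [0.56386819 0.16364388 0.2052201 ] [-0.08414952 -0.00513214 -0.37894104]
[-0.002, -0.0019, 0.1229] [0.0013, -0.0014, 0.0012]
```

View pics/pre.png

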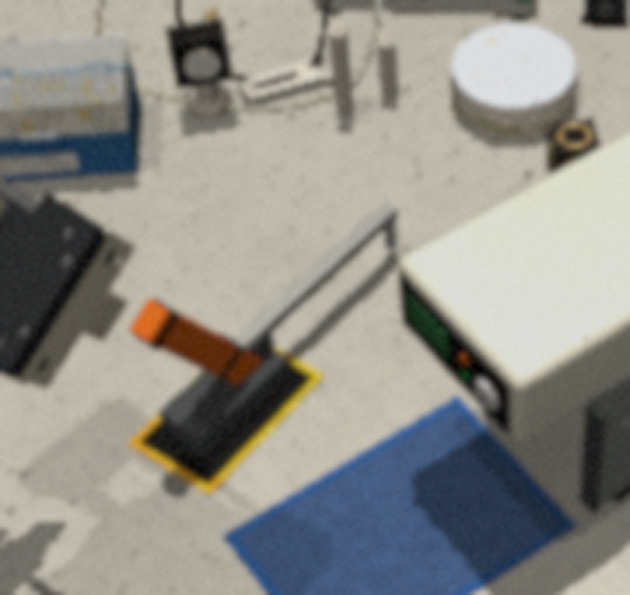

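The picker stands undisturbed. The black block at the left edge, around full-image pixel (184,213), should be the gripper body, so I'll check that by projection.

```bash
python3 - <<'E'
from h import *
from bench import viewer
s,p,R=now(); c=viewer.read_camera("top"); cv2.imwrite("pics/pre2.png",c["image"][40:400,:500,::-1])
M=R.as_matrix(); pts=[p+M@np.array(v) for v in((0,0,0),(0,.046,.022),(0,-.046,.022),(0,.095,-.044),(0,-.095,-.044))]
print(proj(c,pts).round(1)-[0,40])
E
```

```text
[[182.5 167.7]
 [171.7 159.4]
 [207.8 183.1]
 [130.2 135.7]
 [208.8 187.6]]
```

View pics/pre2.png

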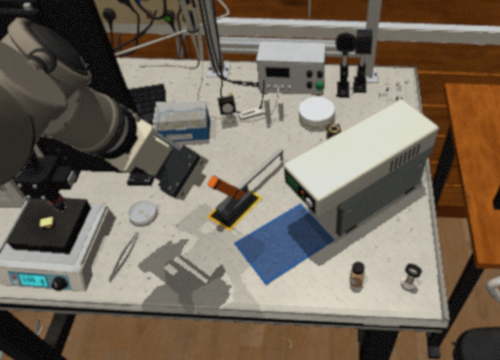

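The gripper body projects where it is seen (crop ~(185,170)), aimed down at the orange handle. I approach along the tool axis.

Emit:
send_rows --pt "1 -0.001 -0.001 0.03 0 0 0" --pt "1 -0.002 -0.002 0.06 0 0 0" --pt "1 -0.002 -0.002 0.085 0 0 0" --pt "1 -0.002 -0.002 0.105 0 0 0" --pt "1 -0.002 -0.002 0.12 0 0 0" --pt "1 -0.002 -0.002 0.123 0 0 0" --pt "1 -0.002 -0.002 0.123 0 0 0"

```text
t: 2.82
ee_pos: [0.6157, 0.126, 0.0994]
tool_rot: [0.284, 0.923, -0.076, 0.248]
contact_force: [1.1, -0.2, -0.3]
gripper_width: 0.998
finger_force: 0.0
```

```bash
python3 - <<'E'
from h import *
from bench import viewer
s,p,R=now(); print(s["t"],s["q"],p,s["contact_force"])
row([.615,.1268,.0997],rot(-34.2,30))
c=viewer.read_camera("top"); cv2.imwrite("pics/g1.png",cv2.resize(c["image"][150:290,150:320,::-1],None,fx=4,fy=4,interpolation=cv2.INTER_CUBIC))
E
```

```text
2.825 [ 0.28053352  0.53270314  1.72326124 -0.68829627  0.64993001 -0.18621217] [0.61573013 0.12599733 0.09942331] [ 1.09987209 -0.23049469 -0.33335548]
[0.0008, 0.0003, -0.0008] [0.001, 0.0007, 0.0007]
```

View pics/g1.png

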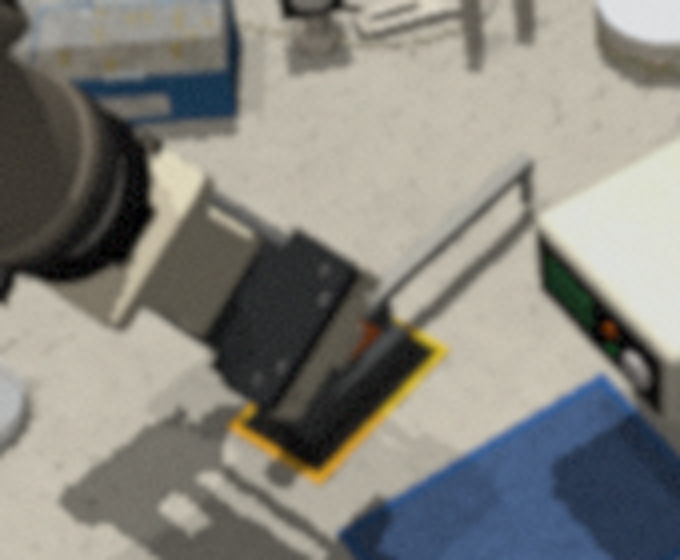

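The open jaws straddle the handle and the forces are near zero. I close the gripper, and meanwhile fit a kinematic model to check that the joint ranges allow the pull.

Emit:
send_rows --pt "-1 0 0 0 0 0 0" --pt "-1 0 0 0 0 0 0" --pt "-1 0 0 0 0 0 0" --pt "-1 0 0 0 0 0 0" --pt "-1 0 0 0 0 0 0" --squeeze 40

```text
t: 3.5
ee_pos: [0.6156, 0.1259, 0.099]
tool_rot: [0.283, 0.923, -0.076, 0.248]
contact_force: [-0.7, -0.9, -0.2]
gripper_width: 0.505
finger_force: 0.0
```

```bash
cat > kin.py <<'E'
from h import *
from scipy.optimize import least_squares
Q=np.array([[.958997,.3427466,1.5250166,0,1.27541,-.1460024],[.154998,.205072,1.539236,-.0003117,1.398357,-.815886],[.38301,.348928,1.680399,-.564035,.884376,-.279038],[.2805335,.532703,1.723261,-.688296,.64993,-.186212]])
P=np.array([[.23552393,.46873053,.21683272],[.4512062,.14772685,.2798757],[.56386819,.16364388,.2052201],[.61573013,.12599733,.09942331]])
T=[[.230802,.973,-.00073,-.0003],[.295,.955,0,0],[.283,.924,-.075,.247],[.284,.923,-.076,.248]]
z=lambda a:Ro.from_euler('z',a)
y=lambda a:Ro.from_euler('y',a)
def fk(q,k):
    h,s,r,a2,e,d4,w,L=k
    A=z(q[0]); B=A*y(q[1]); C=B*y(q[2]); D=C*z(q[3]); E=D*y(q[4]); F=E*z(q[5]+np.pi/2)
    p=A.apply([r,s,h])+B.apply([0,0,a2])+C.apply([e,0,d4])+D.apply([0,w,0])+E.apply([0,0,L]); return p,F
def fit(): return least_squares(lambda k:np.r_[np.concatenate([fk(q,k)[0]-p for q,p in zip(Q,P)]),1e-4*(k-[.2,0,0,.4,0,.4,.08,.2])],[.2,0,0,.4,0,.4,.08,.2])
E
python3 - <<'E'
from kin import *
r=fit(); print(r.x.round(4)); 
for q,p,t in zip(Q,P,T):
    a,F=fk(q,r.x); print((a-p).round(4),np.degrees((F.inv()*Ro.from_quat(t)).magnitude()).round(2))
s,p,R=now(); print(s["t"],p,s["contact_force"],s["gripper_width"],s["finger_force"])
E
```

```text
[ 0.2229  0.0764 -0.      0.5062  0.0465  0.3796  0.      0.3273]
[ 0. -0. -0.] 0.0
[-0.  0.  0.] 0.07
[ 0.  0. -0.] 0.08
[-0.  0.  0.] 0.07
3.5 [0.61556685 0.12586072 0.0990168 ] [-0.65206595 -0.91933022 -0.1881375 ] 0.5053294104338139 0.0
```

The kinematic model is exact. I keep closing and check the joint values along the planned path.

Emit:
send_rows --pt "-1 0 0 0 0 0 0" --pt "-1 0 0 0 0 0 0" --pt "-1 0 0 0 0 0 0" --pt "-1 0 0 0 0 0 0" --pt "-1 0 0 0 0 0 0" --pt "-1 0 0 0 0 0 0" --squeeze 40

```text
t: 4.25
ee_pos: [0.6155, 0.1259, 0.099]
tool_rot: [0.283, 0.923, -0.076, 0.248]
contact_force: [-1.2, -0.2, 0.9]
gripper_width: 0.169
finger_force: 39.9
```

```bash
cat >> kin.py <<'E'
K0=fit().x
LO=np.array([-2.53,-.77,.04,-1,.28,-3.11]); HI=np.array([2.53,2.02,2.7,4.14,2.66,3.11])
def ik(p,R,q0):
    f=lambda q:(lambda a:np.r_[a[0]-p,.3*(a[1].inv()*R).as_rotvec()])(fk(q,K0))
    r=least_squares(f,q0,bounds=(LO,HI)); return r.x,np.abs(r.fun).max()
f_=lambda a:np.array([np.cos(np.radians(a)),np.sin(np.radians(a)),0])
E
python3 - <<'E'
from kin import *
s,p,R=now(); print(s["t"],p,s["contact_force"],s["gripper_width"],s["finger_force"])
mouth=np.array([.6129,-.0825,0]); fr=f_(-49.9); k=.014+.003
def pose(tx,lift,yaw):  # tine at reader x
    f=f_(yaw); g=mouth+fr*tx-f*.178+[0,0,.085+lift]; Rr=rot(yaw,30); return g-k*Rr.as_matrix()[:,2],Rr
for yaw in(-50,-44,-40,-35):
  q=s["q"]
  for tx,l in((-.05,.025),(0,.025),(.1,.025),(.1,.002),(0,.002),(-.1,.002),(-.14,.002),(-.175,.002),(-.175,.03)):
    a,b=pose(tx,l,yaw); q,e=ik(a,b,q); print(yaw,tx,l,a.round(3),q.round(2),round(e,4))
E
```

```text
4.25 [0.6154626  0.12593472 0.09899971] [-1.21950372 -0.15940041  0.90614423] 0.16884026619721246 39.891228675842285
-50 -0.05 0.025 [0.461 0.099 0.125] [ 0.38  0.34  1.98 -0.73  0.79  0.2 ] 0.0
-50 0 0.025 [0.493 0.06  0.125] [ 0.27  0.35  1.96 -0.74  0.74  0.1 ] 0.0
-50 0.1 0.025 [ 0.557 -0.016  0.125] [ 0.07  0.4   1.87 -0.71  0.67 -0.11] 0.0
-50 0.1 0.002 [ 0.557 -0.016  0.102] [ 0.07  0.44  1.89 -0.76  0.63 -0.04] 0.0
-50 0 0.002 [0.493 0.06  0.102] [ 0.27  0.39  1.98 -0.79  0.69  0.17] 0.0
-50 -0.1 0.002 [0.429 0.137 0.102] [ 0.5   0.37  2.02 -0.76  0.79  0.35] 0.0
-50 -0.14 0.002 [0.403 0.167 0.102] [ 0.59  0.37  2.02 -0.73  0.84  0.42] 0.0
-50 -0.175 0.002 [0.38  0.194 0.102] [ 0.68  0.38  2.   -0.71  0.88  0.47] 0.0
-50 -0.175 0.03 [0.38  0.194 0.13 ] [ 0.68  0.33  1.97 -0.67  0.94  0.41] 0.0
-44 -0.05 0.025 [0.447 0.085 0.125] [ 0.34  0.28  2.07 -0.78  0.69  0.13] 0.0
-44 0 0.025 [0.479 0.047 0.125] [ 0.22  0.3   2.05 -0.77  0.64  0.02] 0.0
-44 0.1 0.025 [ 0.543 -0.029  0.125] [ 0.02  0.36  1.95 -0.72  0.57 -0.22] 0.0
-44 0.1 0.002 [ 0.543 -0.029  0.102] [ 0.02  0.4   1.97 
[... 1100 characters left out ...]
 0.0
-35 -0.05 0.025 [0.428 0.063 0.125] [ 0.26  0.2   2.2  -0.83  0.54 -0.02] 0.0
-35 0 0.025 [0.46  0.024 0.125] [ 0.13  0.22  2.16 -0.8   0.49 -0.16] 0.0
-35 0.1 0.025 [ 0.525 -0.052  0.125] [-0.09  0.29  2.05 -0.67  0.41 -0.48] 0.0
-35 0.1 0.002 [ 0.525 -0.052  0.102] [-0.09  0.34  2.08 -0.79  0.36 -0.36] 0.0
-35 0 0.002 [0.46  0.024 0.102] [ 0.13  0.27  2.19 -0.92  0.43 -0.03] 0.0
-35 -0.1 0.002 [0.396 0.101 0.102] [ 0.4   0.24  2.24 -0.93  0.56  0.22] 0.0
-35 -0.14 0.002 [0.37  0.132 0.102] [ 0.53  0.24  2.24 -0.9   0.62  0.3 ] 0.0
-35 -0.175 0.002 [0.347 0.158 0.102] [ 0.64  0.25  2.23 -0.86  0.67  0.37] 0.0
-35 -0.175 0.03 [0.347 0.158 0.13 ] [ 0.64  0.19  2.2  -0.78  0.74  0.26] 0.0
```

```bash
cat >> kin.py <<'E'
mouth=np.array([.6129,-.0825,0]); fr=f_(-49.9); k=.017
def pose(tx,lift,yaw,ty=0):
    f=f_(yaw); g=mouth+fr*tx+ty*np.array([-fr[1],fr[0],0])-f*.178+[0,0,.085+lift]; Rr=rot(yaw,30); return g-k*Rr.as_matrix()[:,2],Rr
E
python3 - <<'E'
from kin import *
s,p,R=now()
row(p+[0,0,.03],R); row(*pose(-.12,.03,-50))
E
```

```text
[-0.015, 0.0, -0.026] [0.0, 0.0, 0.0]
[0.1405, -0.0904, -0.1167] [0.1385, 0.0003, 0.2398]
```

Emit:
send_rows --pt "-1 -0.005 0 -0.009 0 0 0" --pt "-1 -0.015 0 -0.026 0 0 0" --pt "-1 0.02 -0.02 -0.05 0.02 0 0.04" --pt "-1 0.05 -0.04 -0.07 0.05 0 0.09" --pt "-1 0.08 -0.06 -0.09 0.08 0 0.14" --pt "-1 0.11 -0.08 -0.105 0.11 0 0.19" --pt "-1 0.141 -0.09 -0.117 0.139 0 0.24" --pt "-1 0.141 -0.09 -0.117 0.139 0 0.24" --pt "-1 0.141 -0.09 -0.117 0.139 0 0.24"

```text
t: 5.38
ee_pos: [0.4163, 0.1532, 0.1303]
tool_rot: [0.408, 0.875, -0.109, 0.235]
contact_force: [0.6, -1.1, -3.0]
gripper_width: 0.17
finger_force: 40.0
```

```bash
python3 - <<'E'
from kin import *
from bench import viewer
s,p,R=now(); print(s["t"],s["q"].round(2),p,s["contact_force"],s["gripper_width"],s["finger_force"])
a,b=pose(-.12,.03,-50); print(a); row(a,b)
c=viewer.read_camera("top"); pickle.dump(c,open("pics/top1.pkl","wb")); o=(200,180)
im=cv2.resize(c["image"][180:320,200:360,::-1],None,fx=4.2,fy=4.2,interpolation=cv2.INTER_CUBIC); 
pr=(proj(c,[mouth-.12*fr+[0,0,.036],mouth-.116*fr+[0,0,.075]])-o)*4.2; print(pr)
for u in pr: cv2.circle(im,tuple(int(x) for x in u),3,(255,0,255),1)
cv2.imwrite("pics/lift.png",im)
E
```

```text
5.375 [ 0.55  0.32  1.99 -0.7   0.88  0.32] [0.41630667 0.15316973 0.13029489] [ 0.56257549 -1.14286304 -3.01738863] 0.16998859423992269 39.99317228794098
[0.41572528 0.15215786 0.12972243]
[-0.0001, -0.0011, 0.0007] [0.0014, 0.0004, -0.0001]
[[316.35974775 414.2309085 ]
 [318.25459269 363.2035112 ]]
```

View pics/lift.png

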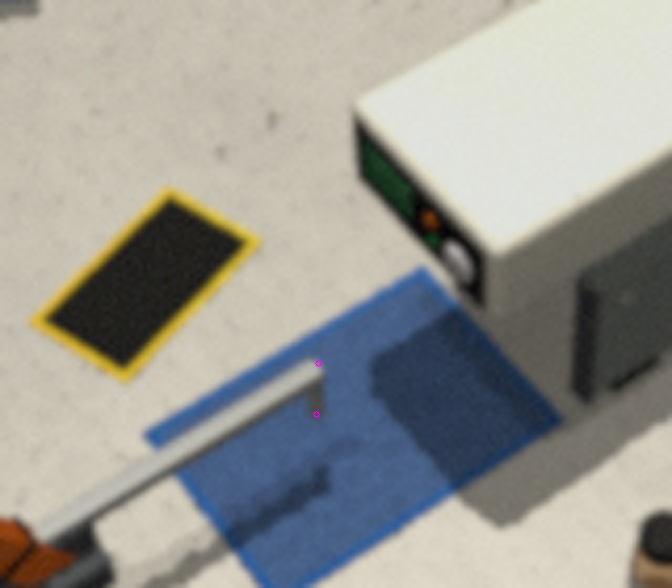

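The tine and shank end are within about 1 mm of the prediction (tine at crop (316,412)), and the pad is empty. Next I insert at 27 mm lift.

```bash
python3 - <<'E'
from kin import *
row(*pose(0,.0265,-50)); row(*pose(.103,.0265,-50)); row(*pose(.103,.0015,-50))
E
```

```text
[-0.102, -0.0008, 0.0636] [0.0009, 0.0005, -0.0006]
[-0.1912, -0.0006, 0.1151] [0.0009, 0.0005, -0.0006]
[-0.1787, -0.0006, 0.1368] [0.0009, 0.0005, -0.0006]
```

Emit:
send_rows --pt "-1 -0.025 -0.001 0.018 0 0 0" --pt "-1 -0.06 -0.001 0.039 0 0 0" --pt "-1 -0.102 -0.001 0.064 0 0 0" --pt "-1 -0.13 -0.001 0.08 0 0 0" --pt "-1 -0.155 -0.001 0.094 0 0 0" --pt "-1 -0.175 -0.001 0.106 0 0 0" --pt "-1 -0.185 -0.001 0.1115 0 0 0" --pt "-1 -0.191 -0.001 0.115 0 0 0" --pt "-1 -0.191 -0.001 0.115 0 0 0"

```text
t: 6.55
ee_pos: [0.5579, -0.0188, 0.1257]
tool_rot: [0.409, 0.875, -0.11, 0.235]
contact_force: [0.4, 0.2, -2.8]
gripper_width: 0.169
finger_force: 40.0
```

```bash
python3 - <<'E'
from kin import *
s,p,R=now(); print(s["t"],p,s["contact_force"],s["moment"],s["finger_force"])
row(*pose(.103,.0265,-50)); row(*pose(.103,.0015,-50)); row(*pose(-.175,.0015,-50))
E
```

```text
6.55 [ 0.55790481 -0.0188151   0.12569093] [ 0.43767942  0.17082786 -2.82228364] [ 0.54030556  0.48167515 -0.05361214] 39.995537996292114
[-0.0008, 0.0014, -0.0001] [-0.0007, 0.0002, -0.0005]
[0.0117, 0.0014, 0.0215] [-0.0007, 0.0002, -0.0005]
[0.2524, 0.0007, -0.1176] [-0.0007, 0.0002, -0.0005]
```

Emit:
send_rows --pt "-1 0.003 0.001 0.005 0 0 0" --pt "-1 0.006 0.001 0.01 0 0 0" --pt "-1 0.008 0.001 0.015 0 0 0" --pt "-1 0.01 0.001 0.019 0 0 0" --pt "-1 0.0117 0.001 0.0215 0 0 0" --pt "-1 0.0117 0.001 0.0215 0 0 0"

```text
t: 7.3
ee_pos: [0.559, -0.0186, 0.101]
tool_rot: [0.408, 0.875, -0.11, 0.234]
contact_force: [0.6, -0.1, -3.5]
gripper_width: 0.17
finger_force: 40.0
```

```bash
python3 - <<'E'
from kin import *
s,p,R=now(); print(s["t"],p,s["contact_force"],s["moment"],s["finger_force"])
for t in(.103,.06,0,-.1,-.165): row(*pose(t,.0015,-50))
E
```

```text
7.3 [ 0.55901792 -0.01858262  0.10102888] [ 0.5599324  -0.14831086 -3.49429523] [0.46871514 0.43817922 0.00225804] 39.9957275390625
[-0.0002, 0.0004, -0.0001] [-0.0008, 0.0001, -0.0001]
[0.0371, 0.0003, -0.0216] [-0.0008, 0.0001, -0.0001]
[0.089, 0.0001, -0.0516] [-0.0008, 0.0001, -0.0001]
[0.1756, -0.0001, -0.1016] [-0.0008, 0.0001, -0.0001]
[0.2319, -0.0002, -0.1341] [-0.0008, 0.0001, -0.0001]
```

Emit:
send_rows --pt "-1 0.004 0 -0.0025 0 0 0" --pt "-1 0.0105 0 -0.006 0 0 0" --pt "-1 0.0185 0 -0.0105 0 0 0" --pt "-1 0.027 0 -0.0155 0 0 0" --pt "-1 0.0365 0 -0.021 0 0 0" --pt "-1 0.047 0 -0.027 0 0 0" --pt "-1 0.0575 0 -0.033 0 0 0" --pt "-1 0.068 0 -0.039 0 0 0" --pt "-1 0.0785 0 -0.0452 0 0 0" --pt "-1 0.089 0 -0.0514 0 0 0"

```text
t: 8.55
ee_pos: [0.4926, 0.0608, 0.1013]
tool_rot: [0.408, 0.875, -0.11, 0.235]
contact_force: [0.7, -1.2, -1.7]
gripper_width: 0.168
finger_force: 40.0
```

Emit:
send_rows --pt "-1 0.0105 0 -0.006 0 0 0" --pt "-1 0.021 0 -0.012 0 0 0" --pt "-1 0.0315 0 -0.018 0 0 0" --pt "-1 0.042 0 -0.0242 0 0 0" --pt "-1 0.0525 0 -0.0303 0 0 0" --pt "-1 0.063 0 -0.0364 0 0 0" --pt "-1 0.07 0 -0.0404 0 0 0" --pt "-1 0.074 0 -0.0427 0 0 0" --pt "-1 0.075 0 -0.0433 0 0 0"

```text
t: 9.68
ee_pos: [0.4374, 0.1267, 0.1012]
tool_rot: [0.408, 0.875, -0.11, 0.235]
contact_force: [2.6, -1.1, -1.7]
gripper_width: 0.172
finger_force: 40.0
```

```bash
python3 - <<'E'
from kin import *
from bench import viewer
s,p,R=now(); print(s["t"],p,s["contact_force"],s["moment"],s["finger_force"])
for t in(-.12,-.165): row(*pose(t,.0015,-50))
c=viewer.read_camera("top"); pickle.dump(c,open("pics/top2.pkl","wb"))
cv2.imwrite("pics/pull.png",cv2.resize(c["image"][200:340,200:370,::-1],None,fx=4.2,fy=4.2,interpolation=cv2.INTER_CUBIC))
E
```

```text
9.675 [0.43742581 0.12674348 0.10123856] [ 2.58138628 -1.11756461 -1.66083858] [0.20972582 0.22632293 0.05842522] 39.99538779258728
[0.0289, -0.0003, -0.0167] [-0.0003, 0.0004, -0.0]
[0.0679, -0.0004, -0.0392] [-0.0003, 0.0004, -0.0]
```

View pics/pull.png

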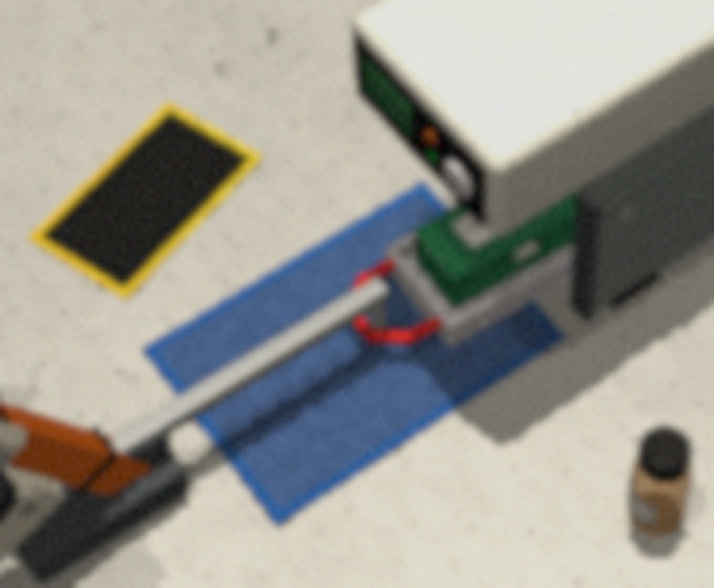

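The tine is hooked in the red loop (crop ~(375,300)). The tray and green box are coming out straight onto the mat, so I pull about 84 mm more.

Emit:
send_rows --pt "-1 0.004 0 -0.0023 0 0 0" --pt "-1 0.0105 0 -0.006 0 0 0" --pt "-1 0.019 0 -0.011 0 0 0" --pt "-1 0.029 0 -0.0167 0 0 0" --pt "-1 0.0385 0 -0.0222 0 0 0" --pt "-1 0.048 0 -0.0277 0 0 0" --pt "-1 0.0575 0 -0.0332 0 0 0" --pt "-1 0.065 0 -0.0375 0 0 0" --pt "-1 0.07 0 -0.0404 0 0 0" --pt "-1 0.072 0 -0.0416 0 0 0"

```text
t: 10.98
ee_pos: [0.3839, 0.1906, 0.1012]
tool_rot: [0.408, 0.875, -0.11, 0.235]
contact_force: [0.4, 0.1, -2.7]
gripper_width: 0.174
finger_force: 40.0
```

```bash
python3 - <<'E'
from kin import *
from bench import viewer
s,p,R=now(); print(s["t"],s["q"].round(2),p,s["contact_force"],s["moment"],s["finger_force"])
c=viewer.read_camera("top"); pickle.dump(c,open("pics/top3.pkl","wb"))
X=cloud(c); x,y,z=np.moveaxis(X,2,0); hsv=cv2.cvtColor(c["image"],cv2.COLOR_RGB2HSV); H,S,V=[hsv[...,i].astype(int) for i in range(3)]
roi=(x>.42)&(x<.68)&(y>-.13)&(y<.12)
def rr(n,m):
    r=cv2.minAreaRect(X[m][:,:2].astype(np.float32)*1000); print(n,m.sum(),np.round(r[0],1),np.round(r[1],1),round(r[2],1))
g=roi&(H>60)&(H<90)&(S>90); rr("green",g&(z>.026)&(z<.042))
a=roi&(S<70)&(z>.006)&(z<.024); a=cv2.morphologyEx(a.astype(np.uint8),cv2.MORPH_OPEN,np.ones((2,2)))
k,l,st,_=cv2.connectedComponentsWithStats(((a>0)|g).astype(np.uint8)); i=1+st[1:,4].argmax(); rr("tray",l==i)
rr("mat",roi&(H>100)&(H<125)&(S>120)&(abs(z)<.012))
row(*pose(-.170,.033,-50)); row(*pose(-.22,.04,-50))
cv2.imwrite("pics/end.png",cv2.resize(c["image"][200:340,190:370,::-1],None,fx=4.2,fy=4.2,interpolation=cv2.INTER_CUBIC))
E
```

```text
10.975 [ 0.67  0.38  2.01 -0.71  0.87  0.47] [0.38392715 0.19055938 0.10123963] [ 0.4470476   0.06150481 -2.6578828 ] [0.30967401 0.25023546 0.0455511 ] 39.99513566493988
green 422 [555.4 -10.4] [37.2 82.6] 36.8
tray 893 [559.8 -11.2] [ 72.6 111.7] 36.0
mat 1133 [553.6  -4.5] [118.3 167.3] 39.9
[-0.0157, -0.0004, -0.0273] [-0.0002, 0.0003, -0.0001]
[0.0241, -0.0005, -0.0584] [-0.0002, 0.0003, -0.0001]
```

View pics/end.png

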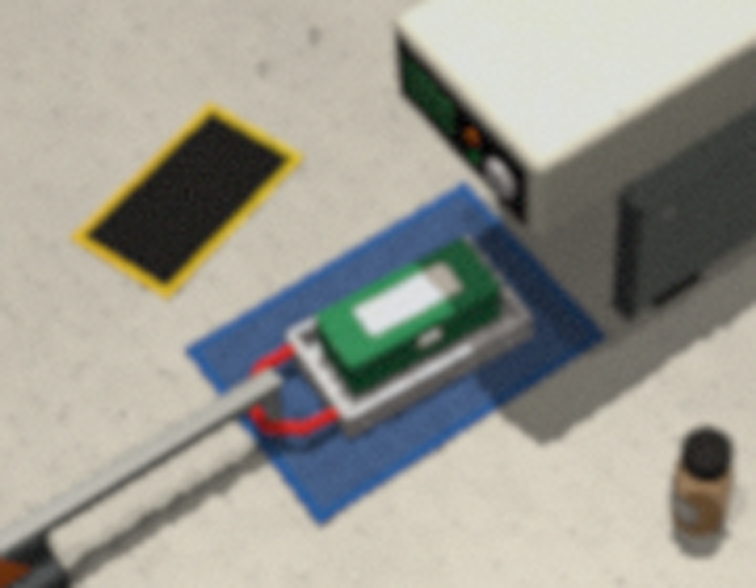

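The tray lies on the mat with the box in it, slightly yawed. I measure that yaw from its corners: crop (288,335), (340,420) and (532,322).

```bash
python3 - <<'E'
from h import *
c=pickle.load(open("pics/top3.pkl","rb")); o=lambda L,z:onplane(c,[(190+a/4.2,200+b/4.2) for a,b in L],z)*1000
t=o([(287,334),(341,418),(532,318)],.018); print(t.round(1)); an=lambda v:np.degrees(np.arctan2(v[1],v[0])).round(1)
print("short",an(t[0]-t[1]),np.linalg.norm(t[0]-t[1]),"long",an(t[2]-t[1]),np.linalg.norm(t[2]-t[1]),"centre",(t[0]+t[2])/2)
X=cloud(c); x,y,z=np.moveaxis(X,2,0); hsv=cv2.cvtColor(c["image"],cv2.COLOR_RGB2HSV); H,S,V=[hsv[...,i].astype(int) for i in range(3)]
roi=(x>.5)&(x<.62)&(y>-.1)&(y<.06)
m=(roi&(S<80)&(abs(z-.018)<.004)); P=X[m]
f=np.array([np.cos(np.radians(-50)),np.sin(np.radians(-50))]); n=np.array([-f[1],f[0]])
d=P[:,:2]-[.5558,-.0085]; a=d@f; b=d@n; k=(b<-.02)&(b>-.04)&(abs(a)<.05); print(k.sum(),np.degrees(np.polyfit(a[k],b[k],1)[0]))
E
```

```text
[[543.1  45.5  18. ]
 [498.6  14.8  18. ]
 [558.3 -71.2  18. ]]
short 34.6 54.10172139627172 long -55.2 104.69126756381152 centre [550.7218342  -12.86062901  18.        ]
131 -1.0265804720485465
```

```bash
cat > yaw.py <<'E'
from h import *
def tray(c):
    hsv=cv2.cvtColor(c["image"],cv2.COLOR_RGB2HSV); H,S=[hsv[...,i].astype(int) for i in (0,1)]
    X=onplane(c,np.mgrid[0:480,0:640][::-1].reshape(2,-1).T,0)[:,:2].reshape(480,640,2)
    blue=(H>100)&(H<128)&(S>95)
    f=np.array([np.cos(np.radians(-50.1)),np.sin(np.radians(-50.1))]); n=np.array([-f[1],f[0]]); d=X-[.553,-.005]; a=d@f; b=d@n
    out=[]
    for name,bm in (("mat",None),("tray",1)):
        pts=[]
        for u in range(240,330):
            col=np.where(blue[:,u]&(abs(a[:,u])<.1)&(abs(b[:,u])<.075))[0]
            if len(col)<5: continue
            v=col.max()
            if bm:  # walk up from mat's lower edge while blue
                while blue[v,u] or blue[v-1,u]: v-=1
                v+=.5
                vi=int(v+.5)
                if not(-.05<b[vi,u]<-.015 and -.055<a[vi,u]<.05): continue
            else: v+=.5
            pts.append((u,v))
        P=onplane(c,pts,0)[:,:2]*1000
        vx,vy,x0,y0=cv2.fitLine(P.astype(np.float32),cv2.DIST_HUBER,0,.01,.01).ravel()
        if vx<0: vx,vy=-vx,-vy
        out.append((name,len(P),np.degrees(np.arctan2(vy,vx)).round(2),P.mean(0).round(1)))
    return out
E
python3 -c "
from yaw import *
print(tray(pickle.load(open('pics/top3.pkl','rb'))),tray(pickle.load(open('pics/top2.pkl','rb'))))"
```

```text
[('mat', 90, np.float32(-50.96), array([500.6, -10.7])), ('tray', 48, np.float32(-54.82), array([524. , -22.6]))] [('mat', 90, np.float32(-50.96), array([500.6, -10.7])), ('tray', 20, np.float32(-82.93), array([553.9, -44.5]))]
```

The tray is yawed about −4.5° relative to the mat. I nudge the loop sideways (tool −y) to square it.

Emit:
send_rows --pt "-1 0 -0.003 0 0 0 0" --pt "-1 0 -0.006 0 0 0 0" --pt "-1 0 -0.009 0 0 0 0" --pt "-1 0 -0.009 0 0 0 0"

```text
t: 11.52
ee_pos: [0.3769, 0.1842, 0.1012]
tool_rot: [0.409, 0.875, -0.11, 0.235]
contact_force: [0.4, -0.3, -2.8]
gripper_width: 0.171
finger_force: 40.0
```

```bash
python3 -c "
from yaw import *
from bench import viewer
s,p,R=now(); print(s['t'],p,s['contact_force'])
c=viewer.read_camera('top'); pickle.dump(c,open('pics/top4.pkl','wb')); print(tray(c))"
```

```text
11.525 [0.37693638 0.18417712 0.10124403] [ 0.41663727 -0.29417437 -2.79154974]
[('mat', 90, np.float32(-50.91), array([501.5, -10.6])), ('tray', 45, np.float32(-49.56), array([522. , -23.8]))]
```

The tray is now at −49.6° against the mat's ≈ −50.2°. I ease the tine off the bar, lift it out and back away.

Emit:
send_rows --pt "-1 -0.003 0.003 0.002 0 0 0" --pt "-1 -0.003 0.003 0.002 0 0 0" --pt "-1 -0.007 0.003 -0.005 0 0 0" --pt "-1 -0.013 0.003 -0.015 0 0 0" --pt "-1 -0.018 0.003 -0.024 0 0 0" --pt "-1 -0.021 0.003 -0.029 0 0 0" --pt "-1 -0.021 0.003 -0.031 0 0 0"

```text
t: 12.45
ee_pos: [0.3813, 0.1845, 0.1392]
tool_rot: [0.409, 0.875, -0.109, 0.235]
contact_force: [0.3, 0.7, -3.3]
gripper_width: 0.172
finger_force: 40.0
```

```bash
python3 - <<'E'
from yaw import *
from kin import ik,LO,HI,f_
from bench import viewer
s,p,R=now(); print(s['t'],p,s['contact_force'])
c=viewer.read_camera('top'); print(tray(c))
G=np.array([.6155,.1259,.099]); RG=rot(-33.4,30); RG0=Ro.from_quat([.2835,.9231,-.0758,.2479]); print((RG0.inv()*rot(-34.2,30)).as_rotvec())
for a in((p+[0,0,.03],R),(G+[0,0,.06],RG0),(G+[0,0,.001],RG0)): 
    q,e=ik(*a,s["q"]); print(q.round(2),round(e,4)); row(*a)
E
```

```text
12.45 [0.38131573 0.18450674 0.13917507] [ 0.3290529   0.68228058 -3.32015401]
[('mat', 90, np.float32(-50.94), array([501.4, -10.6])), ('tray', 45, np.float32(-49.38), array([522. , -23.8]))]
[0.00109571 0.00093403 0.00066171]
[ 0.66  0.25  1.94 -0.63  1.02  0.32] 0.0
[-0.0152, 0.0001, -0.0261] [-0.0003, -0.0001, 0.0002]
[ 0.28  0.45  1.66 -0.59  0.76 -0.32] 0.0
[-0.1792, 0.1419, 0.0805] [-0.1389, -0.0004, -0.2401]
[ 0.28  0.53  1.72 -0.69  0.65 -0.19] 0.0
[-0.1497, 0.1419, 0.1316] [-0.1389, -0.0004, -0.2401]
```

Emit:
send_rows --pt "-1 -0.008 0 -0.014 0 0 0" --pt "-1 -0.015 0 -0.026 0 0 0" --pt "-1 -0.04 0.025 -0.01 -0.02 0 -0.04" --pt "-1 -0.075 0.05 0.01 -0.05 0 -0.08" --pt "-1 -0.11 0.08 0.03 -0.08 0 -0.13" --pt "-1 -0.14 0.105 0.05 -0.11 0 -0.18" --pt "-1 -0.165 0.13 0.07 -0.13 0 -0.22" --pt "-1 -0.179 0.142 0.08 -0.139 0 -0.24" --pt "-1 -0.179 0.142 0.08 -0.139 0 -0.24" --pt "-1 -0.179 0.142 0.08 -0.139 0 -0.24"

```text
t: 13.75
ee_pos: [0.6145, 0.1262, 0.159]
tool_rot: [0.284, 0.923, -0.076, 0.247]
contact_force: [-0.4, -0.9, -3.9]
gripper_width: 0.173
finger_force: 40.0
```

```bash
python3 - <<'E'
from yaw import *
s,p,R=now(); print(s['t'],p,s['contact_force'])
G=np.array([.6155,.1259,.099]); RG0=Ro.from_quat([.2835,.9231,-.0758,.2479])
row(G+[0,0,.01],RG0); row(G+[0,0,.0005],RG0)
E
```

```text
13.75 [0.6144983  0.12616669 0.15900774] [-0.39687581 -0.92536741 -3.92398043]
[0.0242, 0.0004, 0.0438] [-0.0013, -0.001, 0.0001]
[0.0289, 0.0004, 0.052] [-0.0013, -0.001, 0.0001]
```

Emit:
send_rows --pt "-1 0.008 0 0.015 0 0 0" --pt "-1 0.016 0 0.03 -0.001 -0.001 0" --pt "-1 0.022 0 0.04 -0.001 -0.001 0" --pt "-1 0.0255 0 0.046 -0.001 -0.001 0" --pt "-1 0.0275 0 0.0495 -0.001 -0.001 0" --pt "-1 0.0289 0 0.052 -0.001 -0.001 0" --pt "-1 0.0289 0 0.052 -0.001 -0.001 0"

```text
t: 14.62
ee_pos: [0.6165, 0.1257, 0.0999]
tool_rot: [0.283, 0.923, -0.075, 0.249]
contact_force: [0.5, -0.2, -2.5]
gripper_width: 0.165
finger_force: 40.0
```

```bash
python3 - <<'E'
from yaw import *
from bench import viewer
s,p,R=now(); print(s['t'],p,s['contact_force'],s['moment'])
G=np.array([.6155,.1259,.099]); RG0=Ro.from_quat([.2835,.9231,-.0758,.2479])
row(G,RG0)
E
```

```text
14.625 [0.61650669 0.12571738 0.09991837] [ 0.47608522 -0.17098924 -2.53316606] [0.32263651 0.4901374  0.00619514]
[0.0013, -0.0004, 0.0003] [0.0013, 0.0013, -0.0]
```

Emit:
send_rows --pt "-1 0.0005 0 0.0009 0 0 0" --pt "-1 0.0005 0 0.0009 0 0 0"

```text
t: 14.88
ee_pos: [0.6165, 0.1259, 0.0997]
tool_rot: [0.283, 0.923, -0.075, 0.249]
contact_force: [-4.6, 1.5, 4.8]
gripper_width: 0.17
finger_force: 40.0
```

```bash
python3 - <<'E'
from yaw import *
s,p,R=now(); print(s['t'],p,s['contact_force'],s['moment'])
E
```

```text
14.875 [0.61654524 0.12593755 0.09974348] [-4.59754611  1.52779184  4.78344571] [ 0.12462331  0.64860389 -0.10434312]
```

Emit:
send_rows --pt "-0.6 0 0 0 0 0 0" --pt "-0.5 0 0 0 0 0 0" --pt "-0.3 0 0 0 0 0 0" --pt "0 0 0 0 0 0 0" --pt "0.3 0 0 0 0 0 0" --pt "0.5 0 0 0 0 0 0" --pt "0.5 0 0 0 0 0 0" --pt "0.5 0 0 0 0 0 0"

```text
t: 15.88
ee_pos: [0.6162, 0.1256, 0.0983]
tool_rot: [0.283, 0.923, -0.076, 0.248]
contact_force: [0.3, 0.2, 0.0]
gripper_width: 0.746
finger_force: 0.0
```

Emit:
send_rows --pt "0.5 0 0 -0.01 0 0 0" --pt "0.5 0 0 -0.03 0 0 0" --pt "0.5 0 0 -0.06 0 0 0" --pt "0.5 0 0 -0.09 0 0 0" --pt "0.5 0 0 -0.12 0 0 0" --pt "0.5 0 0 -0.14 0 0 0" --pt "0.5 0 0 -0.14 0 0 0" --pt "0.5 0 0 -0.14 0 0 0"

```text
t: 16.88
ee_pos: [0.5577, 0.1648, 0.2194]
tool_rot: [0.283, 0.923, -0.076, 0.248]
contact_force: [0.6, -0.3, -0.1]
gripper_width: 0.752
finger_force: 0.0
```

```bash
python3 - <<'E'
from yaw import *
from bench import viewer
s,p,R=now(); print(s['t'],p,s['contact_force'],s['q'].round(2))
c=viewer.read_camera('top'); print(tray(c))
X=cloud(c); x,y,z=np.moveaxis(X,2,0)
for n,m in(("vial",(x>.4)&(x<.53)&(y<-.1)&(y>-.2)&(z>.015)&(z<.08)),("lens",(x>.4)&(x<.53)&(y<-.2)&(y>-.32)&(z>.015)&(z<.08))): print(n,X[m].mean(0).round(4))
cv2.imwrite("pics/fin.png",cv2.resize(c["image"][170:340,190:380,::-1],None,fx=3.5,fy=3.5,interpolation=cv2.INTER_CUBIC))
E
```

```text
16.875 [0.55766583 0.16484885 0.21939666] [ 0.55492083 -0.27867836 -0.13060373] [ 0.39  0.33  1.67 -0.56  0.91 -0.29]
[('mat', 90, np.float32(-50.94), array([501.3, -10.6])), ('tray', 45, np.float32(-49.69), array([522.3, -23.7]))]
vial [ 0.4634 -0.1509  0.0455]
lens [ 0.4685 -0.2525  0.0485]
```

View pics/fin.png

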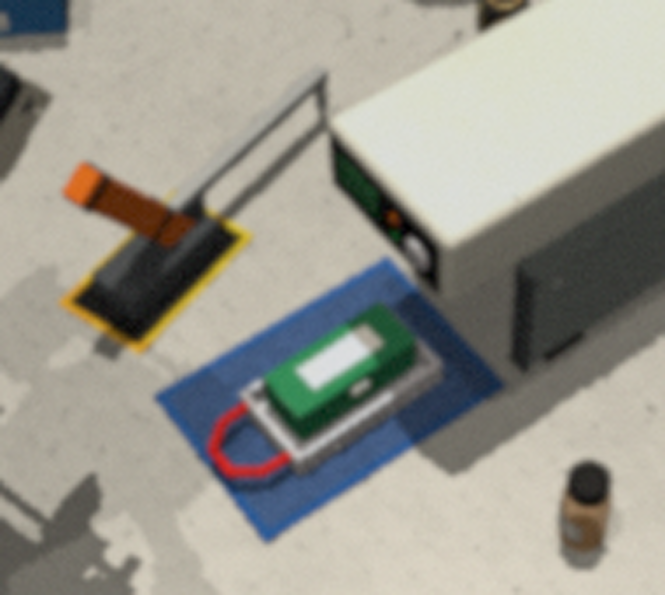

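The picker stands upright on the pad with its heel around crop (150,265). The tray lies square and wholly on the mat (crop ~(340,390)) with the box in it, and the vial and lens have not moved. I hand the job in.

```bash
python3 -c "
from bench import workorder
print(workorder.finish_job())"
```

```text
the job is handed in; nothing more can be done
None
```

The job is handed in at about 17 s of the 58 s limit; no verdict came back. The last picture shows the tray lying square and wholly on the blue mat with the slide box in it, the picker upright on its pad, and the vial and lens mount unmoved.

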